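# Lock the screen stop screw with its jam nut

## Robot

A 6-joint arm with a two-finger parallel gripper is mounted at the origin on the work surface. World frame = base frame: x ahead of the robot, y to its left, z up, the work surface at z = 0. Lengths are in m, angles in rad, forces in N, time in s.
With the tool pointing down it reaches from about 0.3 to 0.775 m from the base axis. Payload 14.6 kg.
Tool frame: the origin (TCP) lies midway between the tips of the shut fingers; the grasp point (between the pads) lies 19 mm behind it; z points along the fingers, x is the direction in which the jaws open and shut, and the axes are right-handed (so a half turn about z gives the same grasp; the last joint's range is limited). The gripper opens to 94 mm and grips with 3 to 60 N. Pads are 16 mm wide; open, the fingers measure 119 mm over their backs; the gripper's body (75 mm by 177 mm) begins 78 mm behind the grasp point.
Start: joints at [-1.222, 0.3, 1.521, -0, 1.321, -0.067], TCP at [0.222, -0.503, 0.183] pointing down, gripper open.
Joint ranges: [-3.03, 3.03], [-0.79, 2.21], [0.23, 2.52], [-1.04, 4.18], [0, 3.07], [-2.55, 2.55]. Speed limits (rad/s): [2.22, 2.22, 2.57, 3.14, 3.14, 3.14].

## Interface

Orientations are given as a rotation vector (axis times angle).
In Python, from station import arm, inverse_kinematics, capture, ticket gives the robot as it stands. The module is installed in compiled form; this text tells all that it offers. Calls block until the motion is done:
- arm.movep(position, orientation): joint-space move of the TCP to a pose.
- arm.movel(position, attitude=None, max_speed=0.15, max_force=None): straight line of the TCP; attitude=None keeps the orientation; max_speed is the mean speed in m/s. With max_force (N) it stops when the force on the tool has changed by that much, and returns True; else False.
- arm.move_j(angles): joint-space move.
- arm.set_gripper(opening, squeeze=None): opening from 0.0 (shut) to 1.0 (fully open); squeeze is the grip in N (None keeps the last); returns when the fingers have stopped.
- arm.wait(seconds).
- inverse_kinematics(position, orientation): joint angles nearest the present ones, or None.
- arm.observe(): the state.
- capture(name): name is "side" or "top" or "wrist"; returns a dict with "img" (400x640x3 uint8, blue, green, red), "fovy" (degrees; the focal length in pixels is half the picture's height over the tangent of half this angle, whatever the lens; pixels are square), "cx", "cy" (the principal point, pixels), "dist" ([k1, k2, p1, p2, k3] as OpenCV has them; the pictures are not rectified), "position" and "attitude" of the camera in the world; the wrist camera has in their place "mount" (4x4, takes a point from camera to tool coordinates, whose origin is the TCP and whose axes are the tool frame's). Camera axes: x right, y down, z forward; pixel columns grow to the right and rows downward; lengths in m; the calibration is good to about 2 mm. A picture is of the moment at which its call begins: read the wrist's pose just before it. There is no depth.
A pose or a line that the arm cannot do raises arm.MotionError and nothing moves.
- ticket.close_job(): hands the job in, once; it reports no verdict.
The state is a dict: "time": time; "qpos": joint angles; "joint_velocities": joint speeds; "joint_torque": joint torques, N m; "ee_pos": TCP position; "eef_rot": TCP orientation; "contact_force": force on the tool from outside, world axes, zero at the start; "moment": the same for the moment, N m; "finger_gap": opening from 0.0 (shut) to 1.0 (fully open).
Only numpy, scipy, OpenCV 4.12 (cv2) and the standard library are available. Lean on these libraries where they do the work, as an engineer would, in place of code of your own. Each camera call takes 0.05 s, during which the arm holds its last target.

## Task

The height screw of the stop block on the print table is set; lock it. Seat the holding key fully down on the screw's square head so that its arm can bear on the stop pin, then swing the jam nut's crank clockwise (seen from above) until the nut is firmly tight: a push of about 12 newtons at the crank handle, never as much as 18. Leave the key seated on the screw, the screw's setting as it was, and the jars, tape and squeegee undisturbed.

Things in the scene. Friction and masses are not known exactly. Their poses are not given: they have to be found in the camera images.
- block: Steel stop block (base plate 210 x 120 x 20 mm) fixed on the table; origin at its underside on the screw's upright axis, x along the plate, z up. A free screw turns under about 0.15 N m, so it goes round with the nut once the nut bears, unless the key holds it. The start setting has the screw's head within 0.05 rad of square to the block.
- stop: Stop pin: upright steel pin, 12 mm across, on the block 85 mm from the screw's axis, just clockwise (from above) of where the key's arm comes to lie; origin at its foot, 20 mm above the table, top 98 mm above the table. It takes the key's turning load; about 6 mm clear of the arm's end when the key is put on squarely, so screw and key play up to 0.2 rad before they are held.
- screw_head (a point): Centre of the flat top of the adjusting screw's square head, 84 mm above the table. Head 24 mm square, 18 mm high, on a 27 mm round flange. z up, x and y square to its flats; x points the way the key's arm must point (the stop pin lies about 85 mm along x and 17 mm along -y).
- key_grip (a point): Centre of the upright grip tab of the loose steel holding key (0.26 kg, standing socket down, as used). Tab 30 mm along x, 12 mm thick along y (pinch it across y), 20 to 62 mm above the key's underside; this point is 45 mm above the underside, over the socket's middle. z up; x points along the arm to its down-turned end.
- key_rim (a point): Centre of the key's underside, at the mouth of its socket. The socket is 36 mm square outside, 25.6 mm square inside with a 3 mm chamfer, 14 mm deep under a 6 mm roof. Fully seated, the roof lies on the screw's head and this point is 14 mm below the head's top (70 mm above the table).
- key_leg (a point): Middle of the down-turned end of the key's arm, 85 mm from the socket's middle, 10 mm square and 20 mm high; the arm is 10 mm wide and 6 mm thick, its top 20 mm above the key's underside.
- nut_handle (a point): On the axis of the jam nut's upright black crank handle (round, 14 mm across, 47 to 102 mm above the table; this point 84 mm). It goes round the screw's axis on an 85 mm radius; a rod 51 mm above the table joins it to the nut. Clockwise from above tightens. It first runs freely (0.5 N) for 0.3 to 0.8 rad; where it bears differs each time and cannot be seen.
- washer_tab (a point): Tip of the tab of the 48 mm brass spring washer under the nut, 41 mm above the table, 30 mm from the axis along the screw head's y at first. A bearing nut, screw held, takes 6 N at the handle and 3.5 N more per 0.1 rad, to a hard stop at 0.45 rad, and drags the tab towards the head's x. Let go, it springs back to 5 mm or less and stays; 2 mm is tight.
- ink_jar_c (a point): Middle of the bigger ink jar, 72 mm across and 85 mm high; leave it alone.
- ink_jar2_c (a point): Middle of the smaller ink jar, 60 mm across and 70 mm high; leave it alone.
- tape_c (a point): Middle of a roll of tape lying flat, 90 mm across and 24 mm high; leave it alone.
- squeegee_c (a point): Middle of the wooden squeegee standing on its rubber, 240 mm long and 100 mm high; leave it alone.
There are look-alikes about, which are no part of the job. Of the things like the part that bears key_grip, leave any that is orange, pink or yellow; of the rest the smaller one is meant.

How it is judged:
By the outcome, as a careful person would: the job done as asked, in the order asked, and still so for the second after the job is handed in, with the robot touching nothing.
It also fails if it takes over 54 s, if anything falls off the work surface, if the arm or the gripper's body presses on something with over 40 N, if the wrist force passes 120 N, or if a joint passes its speed limit or range.

## Working session

There is one attempt and no reset: what is moved stays moved. The work goes in short steps, each a Python script; the robot and the scene stay as the last script left them, time stands still between calls to the robot, and variables do not carry over. Pictures are saved under pics/ and viewed, and the job is handed in when it is done.

```bash
mkdir -p pics; ls; cat > h.py <<'E'
import numpy as np, cv2
from scipy.spatial.transform import Rotation as R
from station import arm, inverse_kinematics, capture, ticket
def cam(name):
    s=arm.observe(); c=capture(name)
    f=200/np.tan(np.radians(c["fovy"])/2)
    c["K"]=np.array([[f,0,c["cx"]],[0,f,c["cy"]],[0,0,1]]); c["d"]=np.array(c["dist"],float)
    if "mount" in c:
        M=np.array(c["mount"]); T=np.eye(4); T[:3,:3]=R.from_rotvec(s["eef_rot"]).as_matrix(); T[:3,3]=s["ee_pos"]
        T=T@M; c["P"]=T[:3,3]; c["Rm"]=T[:3,:3]
    else:
        a=np.array(c["attitude"],float); c["P"]=np.array(c["position"]); c["Rm"]=a if a.shape==(3,3) else R.from_rotvec(a).as_matrix()
    return c
def save(c,n):
    np.savez("pics/"+n+".npz",img=c["img"],K=c["K"],d=c["d"],P=c["P"],Rm=c["Rm"]); cv2.imwrite("pics/"+n+".png",c["img"])
def load(n): return dict(np.load("pics/"+n+".npz"))
def ray(c,uv):
    p=cv2.undistortPoints(np.array(uv,float).reshape(1,1,2),c["K"],c["d"]).ravel()
    return c["Rm"]@np.array([p[0],p[1],1])
def atz(c,uv,z):
    r=ray(c,uv); return c["P"]+r*(z-c["P"][2])/r[2]
def proj(c,X):
    X=np.atleast_2d(X).astype(float); Rw=c["Rm"].T
    return cv2.projectPoints(X,cv2.Rodrigues(Rw)[0],-Rw@c["P"],c["K"],c["d"])[0].reshape(-1,2)
def tri(obs):
    A=np.zeros((3,3));b=np.zeros(3)
    for c,uv in obs:
        r=ray(c,uv);r/=np.linalg.norm(r);M=np.eye(3)-np.outer(r,r);A+=M;b+=M@c["P"]
    return np.linalg.solve(A,b)
def crop(c,u0,v0,u1,v1,k,n):
    cv2.imwrite("pics/"+n+".png",cv2.resize(c["img"][v0:v1,u0:u1],None,fx=k,fy=k,interpolation=cv2.INTER_CUBIC))
E
python3 - <<'E'
from h import *
for n in ["side","top","wrist"]:
    c=cam(n); save(c,n+"0"); print(n,c["P"],c["Rm"].round(3).tolist(),c["K"][0,0],c["d"])
print(arm.observe())
E
```

```text
pics
side [ 0.44027643 -1.15884865  0.7710533 ] [[0.995, -0.05, 0.082], [-0.096, -0.537, 0.838], [0.002, -0.842, -0.539]] 378.9679132285464 [-0.01030238  0.          0.          0.          0.        ]
top [ 0.3658024  -0.09445613  1.84630689] [[0.013, -0.996, 0.094], [-1.0, -0.011, 0.015], [-0.013, -0.094, -0.996]] 490.07828212313564 [-0.02145425  0.          0.          0.          0.        ]
wrist [ 0.29002909 -0.4722157   0.38358069] [[0.404, -0.885, -0.233], [-0.915, -0.391, -0.101], [-0.002, 0.254, -0.967]] 346.7567002982171 [-0.03306531  0.          0.          0.          0.        ]
{'time': 0.15, 'qpos': array([-1.22159516e+00,  3.00339090e-01,  1.52139255e+00,  1.28597889e-05,
        1.32069712e+00, -6.65919845e-02]), 'joint_velocities': array([ 0.00036582, -0.00197366, -0.00177864, -0.00104996,  0.00030214,
        0.00030541]), 'joint_torque': array([ 8.16724078e-04, -5.31960118e+01, -3.52822888e+01,  7.07688346e-02,
        2.35476403e-02, -3.81718132e-05]), 'ee_pos': array([ 0.22208999, -0.50294829,  0.18293851]), 'eef_rot': array([-2.63168628e+00,  1.71482179e+00,  1.03830052e-03]), 'contact_force': array([-0.45872911, -0.19750777,  0.3050571 ]), 'moment': array([-0.00674506,  0.0250975 , -0.04115068]), 'finger_gap': 0.9975847978720934}
```

```bash
ls pics
```

```text
side0.npz
side0.png
top0.npz
top0.png
wrist0.npz
wrist0.png
```

View pics/top0.png

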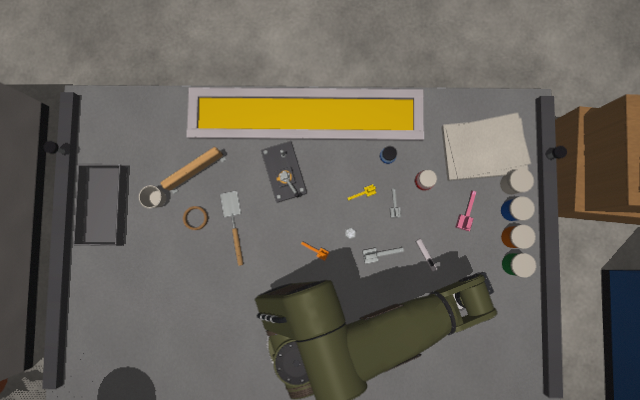

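View pics/side0.png

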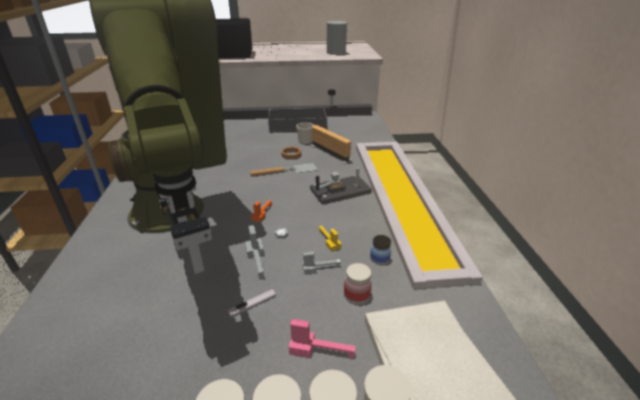

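View pics/wrist0.png

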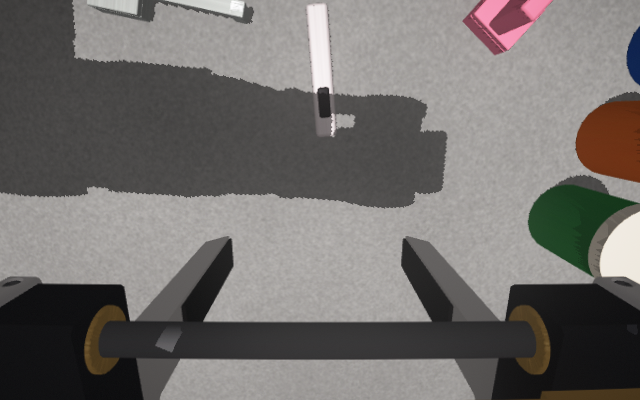

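The top view shows the block at about (284,172). There are two grey keys, a small one at about (395,205) and a larger one at about (383,255). Orange, yellow and pink keys are also on the table. I'll enlarge these.

```bash
python3 - <<'E'
from h import *
c=load("top0"); crop(c,250,130,350,210,8,"t_blk"); crop(c,350,170,420,270,6,"t_key")
c2=load("side0"); crop(c2,240,160,400,280,5,"s_all")
for uv,z in [((284,172),.08),((395,213),.02),((383,255),.02),((350,233),0),((389,155),.08),((426,180),.08)]: print(uv,atz(c,uv,z).round(3))
E
```

```text
(284, 172) [0.625 0.071 0.08 ]
(395, 213) [ 0.484 -0.341  0.02 ]
(383, 255) [ 0.328 -0.297  0.02 ]
(350, 233) [ 0.408 -0.175  0.   ]
(389, 155) [ 0.691 -0.311  0.08 ]
(426, 180) [ 0.601 -0.445  0.08 ]
```

View pics/t_blk.png

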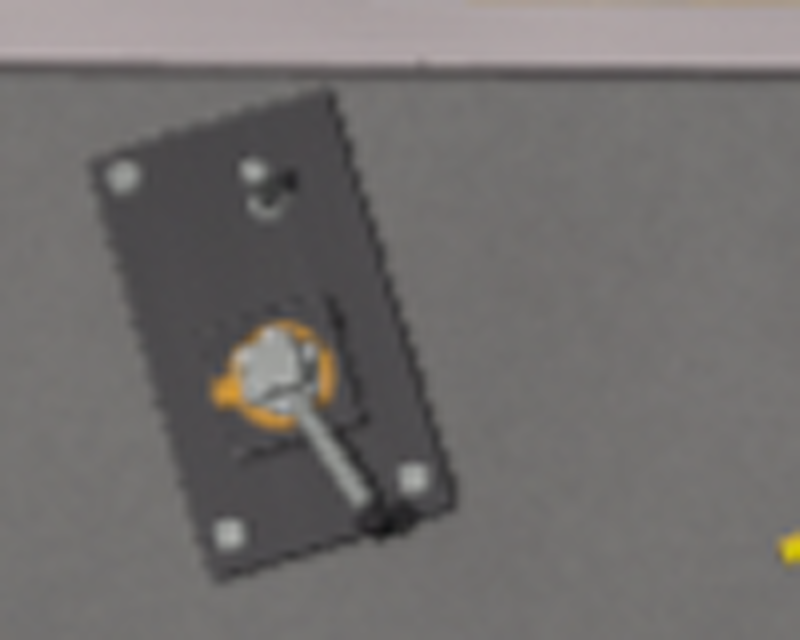

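View pics/t_key.png

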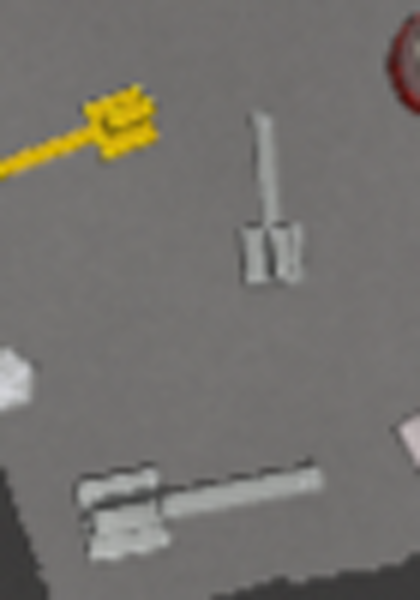

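View pics/s_all.png

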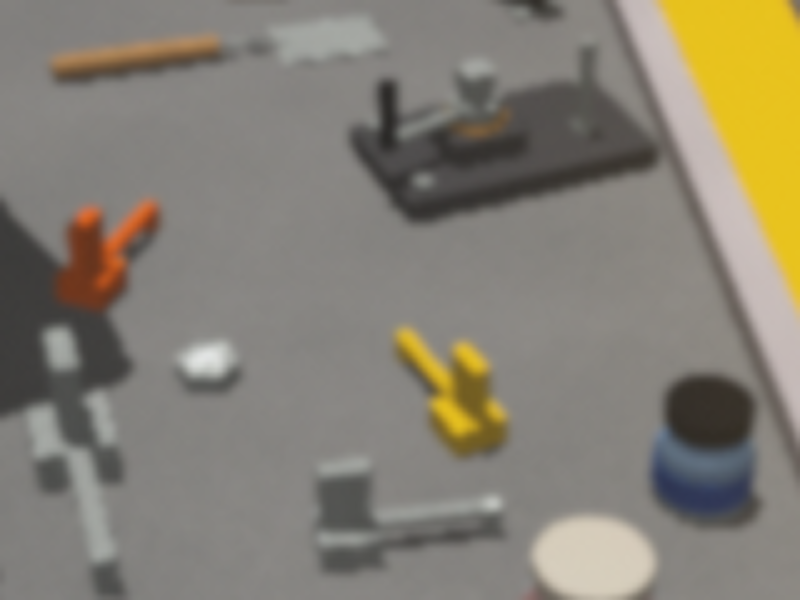

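```bash
python3 - <<'E'
from h import *
c=capture("wrist"); print(np.array(c["mount"]).round(4).tolist())
def rot(psi,flip=0):  # tool z down, tool x at angle psi
    x=np.array([np.cos(psi),np.sin(psi),0]);z=np.array([0,0,-1.]);return R.from_matrix(np.c_[x,np.cross(z,x),z]).as_rotvec()
print(R.from_rotvec(arm.observe()["eef_rot"]).as_matrix().round(3).tolist())
for psi in [np.pi/2,-np.pi/2]:
  for p in [(.484,-.341,.25),(.625,.07,.25),(.54,.05,.08)]:
    q=inverse_kinematics(p,rot(psi)); print(psi,p,None if q is None else np.round(q,2))
E
```

```text
[[1.0, 0.0002, -0.0005, -0.0008], [-0.0, 0.9671, 0.2542, -0.0746], [0.0005, -0.2542, 0.9671, -0.2007], [0.0, 0.0, 0.0, 1.0]]
[[0.404, -0.915, -0.0], [-0.915, -0.404, 0.001], [-0.001, -0.0, -1.0]]
1.5707963267948966 (0.484, -0.341, 0.25) [-0.68  0.36  1.29 -0.    1.49 -2.25]
1.5707963267948966 (0.625, 0.07, 0.25) [ 0.05  0.45  1.17 -0.    1.53 -1.52]
1.5707963267948966 (0.54, 0.05, 0.08) [ 0.02  0.39  1.65 -0.    1.1  -1.55]
-1.5707963267948966 (0.484, -0.341, 0.25) [-0.68  0.36  1.29 -0.    1.49  0.9 ]
-1.5707963267948966 (0.625, 0.07, 0.25) [ 0.05  0.45  1.17 -0.    1.53  1.62]
-1.5707963267948966 (0.54, 0.05, 0.08) [ 0.02  0.39  1.65 -0.    1.1   1.6 ]
```

```bash
cat >> h.py <<'E'
def rot(psi):
    x=np.array([np.cos(psi),np.sin(psi),0]);z=np.array([0,0,-1.]);return R.from_matrix(np.c_[x,np.cross(z,x),z]).as_rotvec()
E
python3 - <<'E'
from h import *
arm.movep([.484+.05,-.341,.17],rot(-np.pi/2+.06))
c=cam("wrist"); save(c,"w1"); crop(c,200,0,440,400,2,"w1c") if 0 else None
arm.movep([.62+.05,.07,.25],rot(-np.pi/2+.26))
c=cam("wrist"); save(c,"w2"); print(arm.observe()["time"])
E
```

```text
3.2417
```

View pics/w1.png

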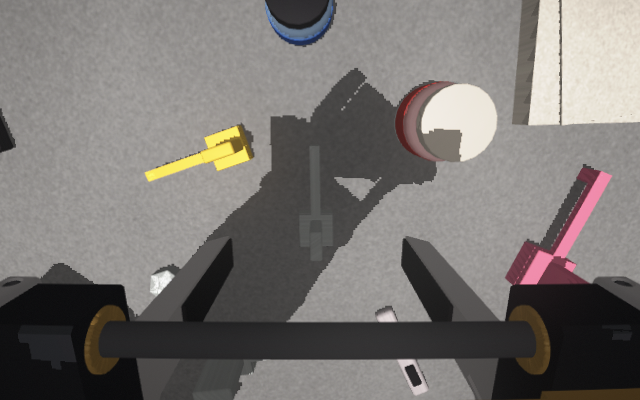

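View pics/w2.png

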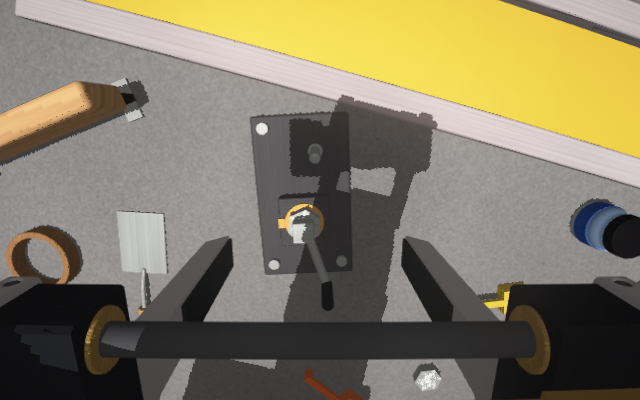

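w1 shows the small grey key in the arm's shadow: tab at about (316,240), leg end at about (314,150). w2 shows the screw head at about (302,228), the pin at (315,152) and the black crank handle at (327,295).

```bash
python3 - <<'E'
from h import *
for n,b in [("w1",(270,130,360,280)),("w2",(240,130,350,320))]:
    c=load(n); u0,v0,u1,v1=b; im=c["img"][v0:v1,u0:u1].astype(float)
    im=255*(np.clip(im/255,0,1))**.5
    k=4 if n=="w1" else 3
    im=cv2.resize(im.astype(np.uint8),None,fx=k,fy=k,interpolation=cv2.INTER_NEAREST)
    cv2.imwrite("pics/"+n+"z.png",im)
E
```

```text
(no output)
```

View pics/w1z.png

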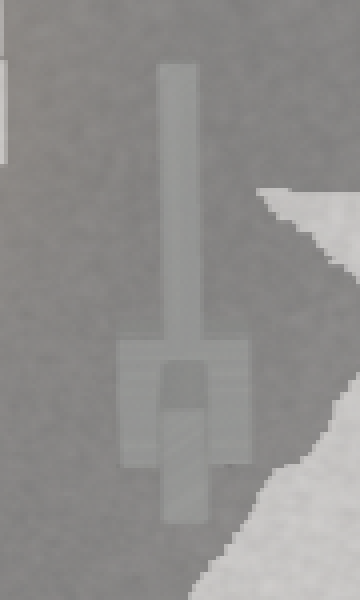

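View pics/w2z.png

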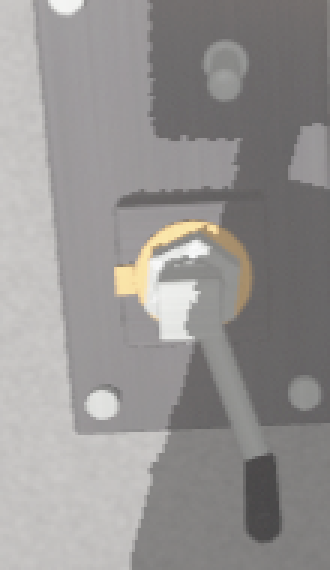

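```bash
python3 - <<'E'
from h import *
c=load("w2"); im=c["img"][195:260,275:335].astype(float)
im=255*(im/255)**.5
cv2.imwrite("pics/w2zz.png",cv2.resize(im.astype(np.uint8),None,fx=9,fy=9,interpolation=cv2.INTER_NEAREST))
k=load("w1")
def cr(l,z): return np.array([atz(k,(270+u/4,130+v/4),z) for u,v in l])
T=cr([(162,409),(208.5,409),(209,523),(162,523)],.062)
S=cr([(117,340),(250,340),(253,464),(120,467)],.020)
A=cr([(157,64),(200,64),(164,335),(202,335)],.020)
for M in (T,S,A): print(M.round(4).tolist(),M.mean(0).round(4)); print(np.linalg.norm(np.diff(M,axis=0),axis=1).round(4))
E
```

```text
[[0.5001, -0.3365, 0.062], [0.5007, -0.3474, 0.062], [0.4719, -0.3494, 0.062], [0.4712, -0.3381, 0.062]] [ 0.486  -0.3429  0.062 ]
[0.0109 0.029  0.0113]
[[0.5039, -0.3237, 0.02], [0.506, -0.3587, 0.02], [0.4713, -0.3619, 0.02], [0.4683, -0.3261, 0.02]] [ 0.4874 -0.3426  0.02  ]
[0.035  0.0349 0.0359]
[[0.5765, -0.3303, 0.02], [0.5771, -0.3411, 0.02], [0.5061, -0.336, 0.02], [0.5066, -0.346, 0.02]] [ 0.5416 -0.3383  0.02  ]
[0.0108 0.0712 0.01  ]
```

View pics/w2zz.png

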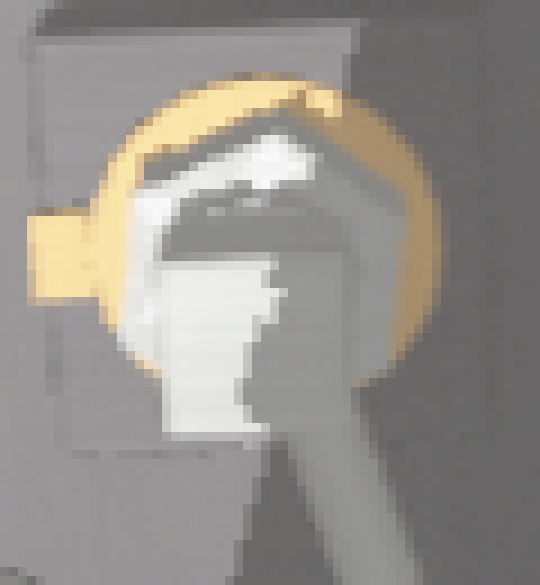

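```bash
python3 - <<'E'
from h import *
k=load("w2")
print([atz(k,(275+u/9,195+v/9),.084).round(4).tolist() for u,v in [(163,262),(347,250),(350,425),(165,437)]])
p=atz(k,(275+256/9,195+344/9),.084); print(p)
arm.movep([p[0]+.045,p[1],.19],rot(-np.pi/2+.26))
c=cam("wrist"); save(c,"w3"); print(arm.observe()["time"])
u,v=map(int,proj(c,p)[0]); print(u,v)
im=c["img"][v-50:v+50,u-50:u+50].astype(float); im=255*(im/255)**.5; print(u-50,v-50)
cv2.imwrite("pics/w3z.png",cv2.resize(im.astype(np.uint8),None,fx=6,fy=6,interpolation=cv2.INTER_NEAREST))
E
```

```text
[[0.6212, 0.0842, 0.084], [0.6285, 0.0627, 0.084], [0.6064, 0.0565, 0.084], [0.5989, 0.0785, 0.084]]
[0.61375561 0.07051235 0.084     ]
3.6417
305 243
255 193
```

View pics/w3z.png

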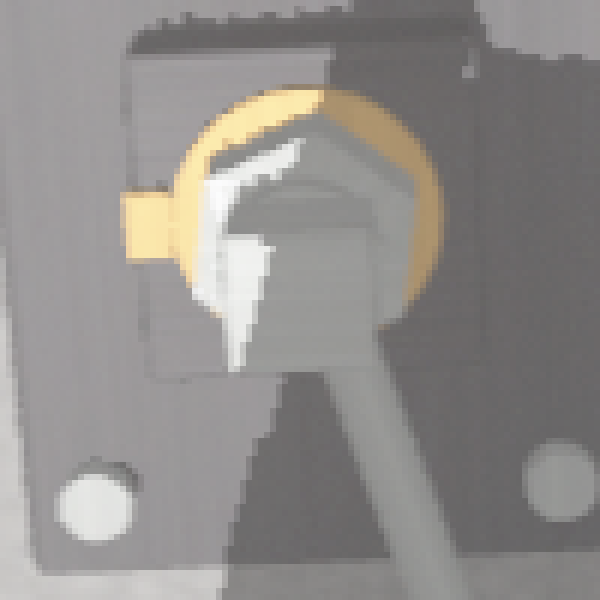

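View pics/w3.png

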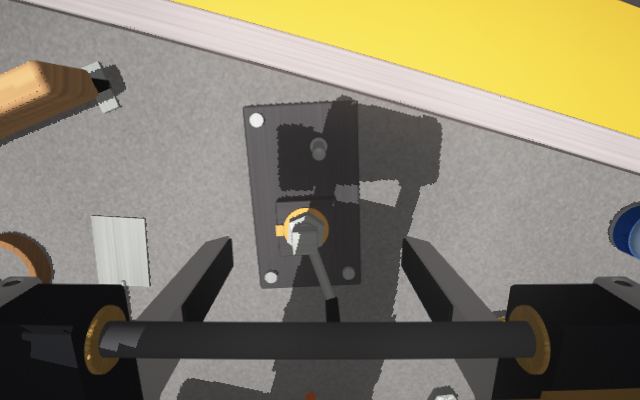

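```bash
python3 - <<'E'
from h import *
k=load("w3")
M=np.array([atz(k,(255+u/6,193+v/6),.084) for u,v in [(228,235),(374,226),(381,361),(236,371)]])
print(M.round(4).tolist(),M.mean(0).round(4)); d=np.diff(np.vstack([M,M[:1]]),axis=0); print(np.linalg.norm(d,axis=1).round(4), [round(float(np.arctan2(x[1],x[0])),3) for x in d])
im=k["img"][90:300,230:370].astype(float); im=255*(im/255)**.5
cv2.imwrite("pics/w3y.png",cv2.resize(im.astype(np.uint8),None,fx=4,fy=4,interpolation=cv2.INTER_NEAREST)[:800])
t=load("top0"); print("top head",proj(t,M.mean(0)))
E
```

```text
[[0.6216, 0.0842, 0.084], [0.6288, 0.0626, 0.084], [0.6073, 0.0557, 0.084], [0.5998, 0.0775, 0.084]] [0.6144 0.07   0.084 ]
[0.0228 0.0226 0.0231 0.0228] [-1.246, -2.833, 1.905, 0.297]
top head [[283.98007582 174.65152592]]
```

View pics/w3y.png

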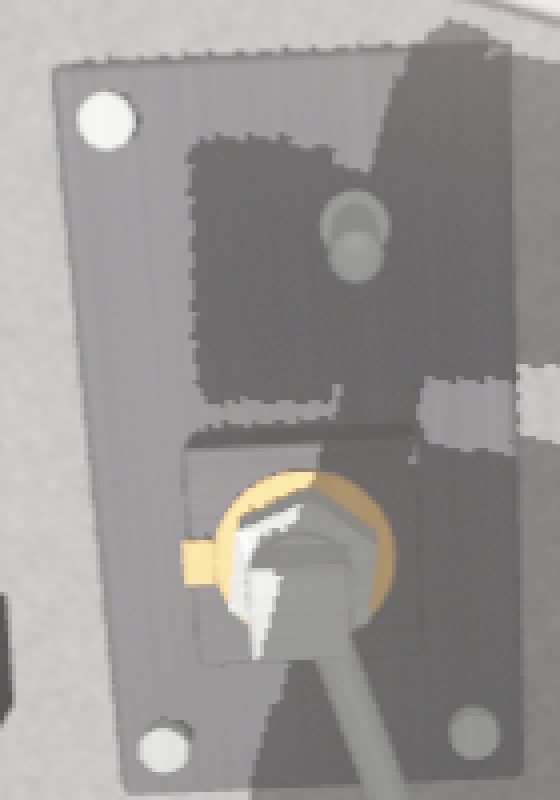

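```bash
python3 - <<'E'
from h import *
k=load("w3")
f=lambda u,v,z:atz(k,(230+u/4,90+v/4),z)
S=np.array([.6144,.07,.084])
for n,u,v,z in [("pin",356,257,.098),("bl",106,120,.02),("b2",164,748,.02),("b3",474,733,.02),("washer tip",182,563,.041)]:
    p=f(u,v,z); d=(p-S)[:2]; print(n,p.round(4),np.linalg.norm(d).round(4),np.arctan2(d[1],d[0]).round(3))
# plate edges
for a,b in [((56,72),(126,790)),((512,45),(522,770))]:
    p,q=f(*a,.02),f(*b,.02); d=p-q; print("edge",np.linalg.norm(d).round(4),np.arctan2(d[1],d[0]).round(3))
w=load("w2"); p=atz(w,(240+264/3,130+458/3),.102);d=(p-S)[:2]; print("handle top",p.round(4),np.linalg.norm(d).round(4),np.arctan2(d[1],d[0]))
p=atz(w,(240+262/3,130+533/3),.102);d=(p-S)[:2]; print("handle top alt",p.round(4),np.linalg.norm(d).round(4),np.arctan2(d[1],d[0]))
E
```

```text
pin [0.6994 0.0799 0.098 ] 0.0856 0.116
bl [0.7088 0.1494 0.02  ] 0.1233 0.699
b2 [0.5382 0.0947 0.02  ] 0.0801 2.827
b3 [0.5662 0.0083 0.02  ] 0.0783 -2.234
washer tip [0.6031 0.1018 0.041 ] 0.0338 1.913
edge 0.2049 0.307
edge 0.2049 0.304
handle top [0.571 0.031 0.102] 0.0584 -2.409349312119231
handle top alt [0.5407 0.0235 0.102 ] 0.0872 -2.5781667219838833
```

```bash
python3 - <<'E'
from h import *
psi=-np.pi/2+.07; P=np.array([.4863,-.3428])
arm.set_gripper(.6)
arm.movep([*P,.12],rot(psi))
print("z", arm.movel([*P,.026],max_speed=.1,max_force=10), arm.observe()["ee_pos"])
arm.set_gripper(0,squeeze=45); s=arm.observe(); print(s["finger_gap"]*94,s["contact_force"].round(2),s["time"])
arm.movel([*P,.2],max_speed=.2)
s=arm.observe(); print(s["finger_gap"]*94,s["contact_force"].round(2))
c=cam("wrist"); save(c,"w4"); 
arm.movep([.6144,.07,.135],rot(-np.pi/2+.31))
s=arm.observe(); print(s["ee_pos"],s["contact_force"].round(2),s["time"])
c=cam("wrist"); save(c,"w5"); 
E
```

```text
z False [ 0.48663229 -0.34304592  0.02669278]
11.844698161661553 [-0.15 -0.38 -0.54] 7.9
11.578168451472848 [-0.32  0.07 -3.9 ]
[0.61459102 0.06891479 0.13519913] [-1.26 -0.19 -1.81] 10.575
```

View pics/w4.png

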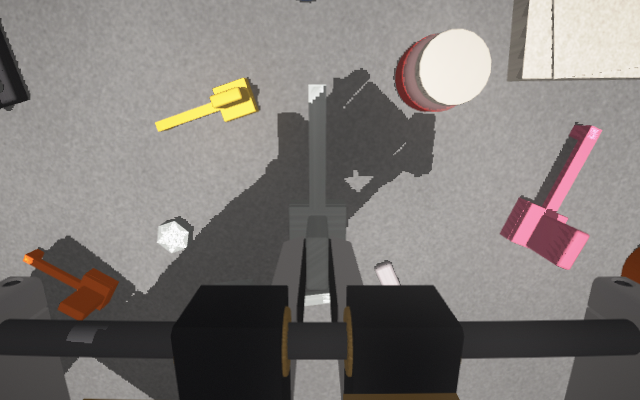

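View pics/w5.png

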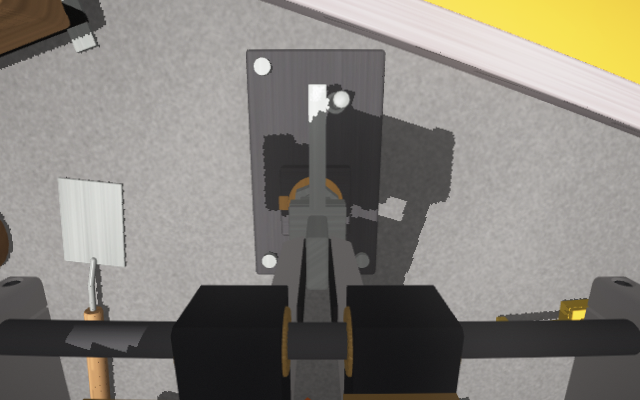

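w4 shows the key held with its arm straight and its end at about (317,85). w5 shows the arm over the block, just left of the pin top at (341,100).

```bash
python3 - <<'E'
from h import *
for n in ("w4","w5"):
    c=load(n); im=c["img"][75:125,290:360]; im=(255*(im/255.)**.5).astype(np.uint8)
    cv2.imwrite("pics/"+n+"z.png",cv2.resize(im,None,fx=8,fy=8,interpolation=cv2.INTER_NEAREST))
E
python3 -c "
import cv2,numpy as np
a=[cv2.imread('pics/w%dz.png'%i) for i in (4,5)]
cv2.imwrite('pics/w45z.png',cv2.resize(np.hstack(a),(784,280)))"
```

```text
(no output)
```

View pics/w45z.png

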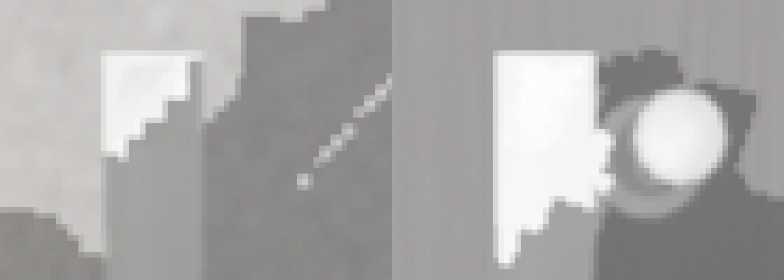

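```bash
python3 - <<'E'
from h import *
c=load("w5"); yaw=.31; T=np.array([.6146,.0689])
e=np.array([[np.cos(yaw),np.sin(yaw)],[-np.sin(yaw),np.cos(yaw)]])
end=atz(c,(317.1,84.3),.129); pin=atz(c,(341.4,99.3),.098)
print("end rel TCP",e@(end[:2]-T),"pin rel TCP",e@(pin[:2]-T), "pin-end",e@(pin-end)[:2], pin)
E
```

```text
end rel TCP [0.09120997 0.00077708] pin rel TCP [ 0.08429185 -0.01523308] pin-end [-0.00691813 -0.01601015] [0.69952094 0.08010699 0.098     ]
```

```bash
python3 - <<'E'
from h import *
X=np.array([.6137,.0702])
arm.movel([*X,.125],max_speed=.1); arm.wait(.1); s=arm.observe(); print(s["ee_pos"],s["contact_force"].round(2))
r=arm.movel([*X,.0955],max_speed=.03,max_force=20); arm.wait(.1)
s=arm.observe(); print(r,s["ee_pos"],s["contact_force"].round(2),s["moment"].round(2),s["time"])
c=cam("wrist"); save(c,"w6"); c=cam("side"); save(c,"s6"); crop(c,300,150,390,220,8,"s6z")
E
```

```text
[0.61378133 0.06988433 0.12520504] [ 0.06  0.6  -3.67]
False [0.61351655 0.07010945 0.09591848] [-5.7  -1.33  3.17] [-0.24  1.22 -0.01] 12.2083
```

View pics/s6z.png

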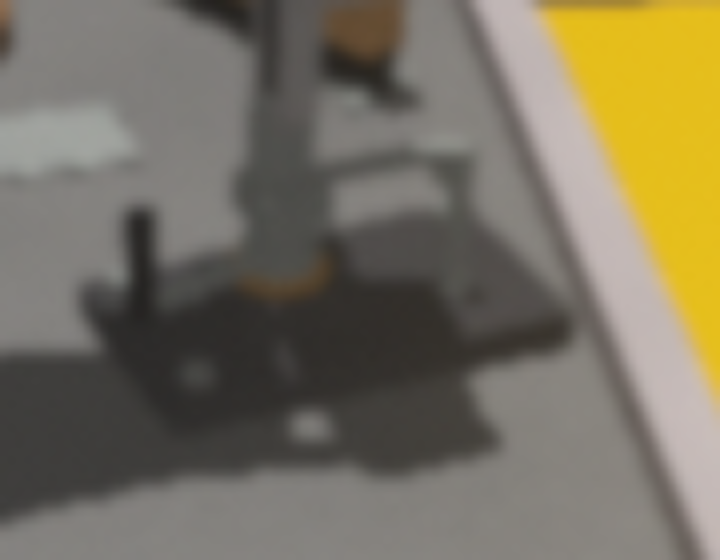

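View pics/w6.png

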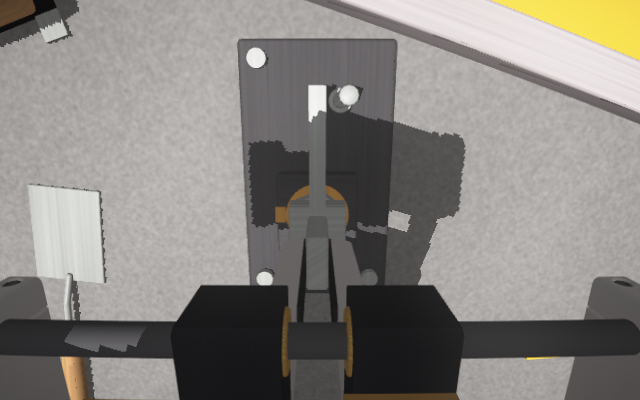

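The key went down to z = 0.096 without tripping the force limit, which is the seated height. I'll press a little further to confirm the roof is on the head, then release.

```bash
python3 - <<'E'
from h import *
X=np.array([.6137,.0702])
for z in (.0945,.0935,.0925):
    r=arm.movel([*X,z],max_speed=.03,max_force=15); s=arm.observe(); print(r,s["ee_pos"].round(4),s["contact_force"].round(2),s["time"])
    if r: break
arm.set_gripper(.4); s=arm.observe(); print(s["ee_pos"].round(4),s["contact_force"].round(2))
arm.movel([*X,.17],max_speed=.2)
c=cam("wrist"); save(c,"w7"); print(arm.observe()["time"])
im=c["img"][60:300,220:420]; im=(255*(im/255.)**.6).astype(np.uint8); cv2.imwrite("pics/w7z.png",cv2.resize(im,None,fx=2.5,fy=2.5,interpolation=cv2.INTER_CUBIC))
E
```

```text
False [0.6137 0.0701 0.0958] [-7.67 -2.5  11.3 ] 12.5583
False [0.6139 0.0701 0.0958] [-12.12  -2.01  18.59] 12.8083
False [0.6142 0.0701 0.0957] [-14.3   -1.76  26.14] 13.0583
[0.6137 0.0702 0.0924] [-0.01  0.63 -0.75]
14.25
```

View pics/w7z.png

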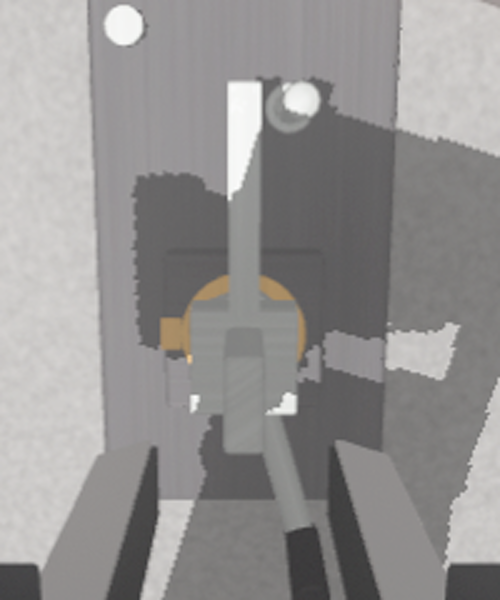

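The roof bottomed firmly at TCP z = 0.0958 under 26 N, so the rim is at about 0.069–0.070. The picture shows the key square, its arm beside the pin with a small gap. The next step is the handle: I'll go above it with the jaws tangential and take a picture.

```bash
cat >> h.py <<'E'
C=np.array([.6140,.0701])
def hp(th,lead):
    return C+.085*np.array([np.cos(th),np.sin(th)])+lead*np.array([np.sin(th),-np.cos(th)]), rot(th-np.pi/2)
E
python3 - <<'E'
from h import *
p,o=hp(-2.573,0)
q=inverse_kinematics([*p,.17],o); print(p,q)
arm.movep([*p,.17],o)
c=cam("wrist"); save(c,"w8"); s=arm.observe();print(s["time"],s["qpos"].round(2),s["finger_gap"])
print(proj(c,[*C,.132]),proj(c,[*p,.102]))
E
```

```text
[0.54237393 0.02433203] [-2.26324413e-02  2.95256721e-01  1.55872346e+00 -4.44089210e-16
  1.28761247e+00 -2.16202142e+00]
17.2167 [-0.02  0.3   1.56  0.    1.29 -2.16] 0.4034423095875641
[[315.87796015 322.66154643]] [[315.84359212 208.05836307]]
```

View pics/w8.png

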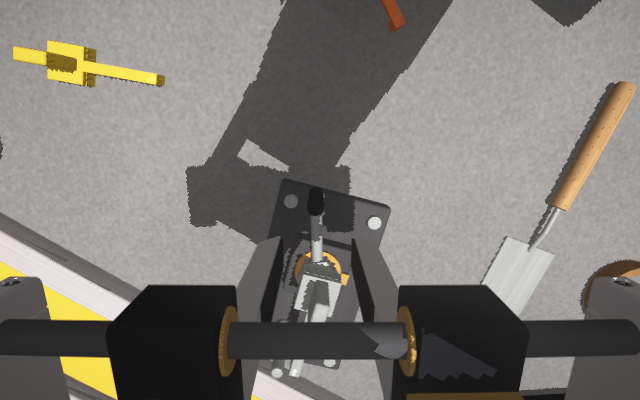

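The handle is at about (316,205), centred between the jaws where predicted. I'll descend and start swinging.

```bash
python3 - <<'E'
from h import *
p,o=hp(-2.573,0)
arm.movel([*p,.071],max_speed=.12,max_force=8); arm.wait(.1)
s=arm.observe(); F0=s["contact_force"]; print(s["ee_pos"],F0.round(2),s["time"])
np.save("F0.npy",F0)
lead=.5*.403*.094-.007
# close backlash and go
th=-2.573+lead/.085-.02   # ~contact minus
th=-2.573
step=.06; log=[]
for i in range(25):
    th-=step
    p,o=hp(th,lead)
    r=arm.movel([*p,.071],o,max_speed=.03,max_force=6)
    s=arm.observe(); f=s["contact_force"]-F0
    t=np.array([np.sin(th),-np.cos(th),0]); rr=np.array([np.cos(th),np.sin(th),0])
    print(round(th,3),r,"ft %.2f fr %.2f fz %.2f"%(-f@t,f@rr,f[2]),round(s["time"],2))
    if r or -f@t>2.5 or s["time"]>27: break
np.save("th.npy",th)
E
```

```text
[0.54277992 0.02431017 0.07180096] [-0.79  0.27  0.18] 18.2917
-2.633 False ft 0.47 fr -1.48 fz 0.23 19.01
-2.693 False ft 0.70 fr -1.07 fz 0.28 19.33
-2.753 False ft 0.35 fr -0.72 fz -0.23 19.66
-2.813 False ft 0.91 fr -1.43 fz -0.56 19.98
-2.873 False ft 0.67 fr -1.11 fz -0.41 20.31
-2.933 False ft 0.40 fr -0.30 fz 0.15 20.63
-2.993 False ft 1.34 fr -0.79 fz -0.74 20.96
-3.053 False ft 1.38 fr -1.78 fz 0.61 21.28
-3.113 False ft 3.81 fr -1.71 fz -0.30 21.61
```

```bash
cat > push.py <<'E'
from h import *
import sys
F0=np.load("F0.npy"); th=float(np.load("th.npy")); lead=.5*.403*.094-.007
goal=float(sys.argv[1]); tmax=float(sys.argv[2])
while 1:
    step=.03 if True else .015
    th-=step; p,o=hp(th,lead)
    r=arm.movel([*p,.071],o,max_speed=.02,max_force=4)
    fs=[]
    for _ in range(3): arm.wait(.02); s=arm.observe(); fs.append(s["contact_force"]-F0)
    f=np.mean(fs,0); t=np.array([np.sin(th),-np.cos(th),0]); rr=np.array([np.cos(th),np.sin(th),0])
    ft=-f@t; print(round(th,3),r,"ft %.2f (%.2f) fr %.2f"%(ft,np.std([-x@t for x in fs]),f@rr),round(s["time"],2))
    np.save("th.npy",th)
    if r or ft>goal or s["time"]>tmax or th<-3.95: break
E
python3 push.py 9.5 30
```

```text
-3.143 False ft 5.53 (0.10) fr -1.05 21.93
-3.173 False ft 6.49 (0.74) fr -1.38 22.26
-3.203 False ft 7.56 (0.67) fr -1.87 22.58
-3.233 False ft 8.12 (0.26) fr -1.54 22.91
-3.263 False ft 8.76 (0.39) fr -1.92 23.23
-3.293 False ft 9.28 (0.24) fr -1.43 23.56
-3.323 False ft 10.47 (0.04) fr -1.72 23.88
```

```bash
python3 push.py 12.2 30
```

```text
-3.353 False ft 11.21 (0.46) fr -1.73 24.21
-3.383 False ft 12.43 (0.05) fr -2.42 24.53
```

```bash
python3 - <<'E'
from h import *
F0=np.load("F0.npy"); th=float(np.load("th.npy")); lead=.5*.403*.094-.007
p,o=hp(th,lead-.010); arm.movel([*p,.071],o,max_speed=.03); arm.wait(.15)
s=arm.observe(); f=s["contact_force"]-F0; t=np.array([np.sin(th),-np.cos(th),0]); print("off ft",-f@t,f.round(2),s["time"])
arm.movel([*p,.19],o,max_speed=.2)
c=cam("wrist"); save(c,"w9")
arm.movep([.6144+.045,.07,.21],rot(-np.pi/2+.26))
c=cam("wrist"); save(c,"w10"); print(arm.observe()["time"])
im=c["img"][60:320,220:420]; im=(255*(im/255.)**.6).astype(np.uint8); cv2.imwrite("pics/w10z.png",cv2.resize(im,None,fx=3,fy=3,interpolation=cv2.INTER_NEAREST)[:780])
im=c["img"][180:260,260:360]; im=(255*(im/255.)**.6).astype(np.uint8); cv2.imwrite("pics/w10y.png",cv2.resize(im,None,fx=7,fy=7,interpolation=cv2.INTER_NEAREST))
E
```

```text
off ft 2.862942038265131 [-0.65 -2.79 -0.08] 25.1667
28.2167
```

View pics/w10z.png

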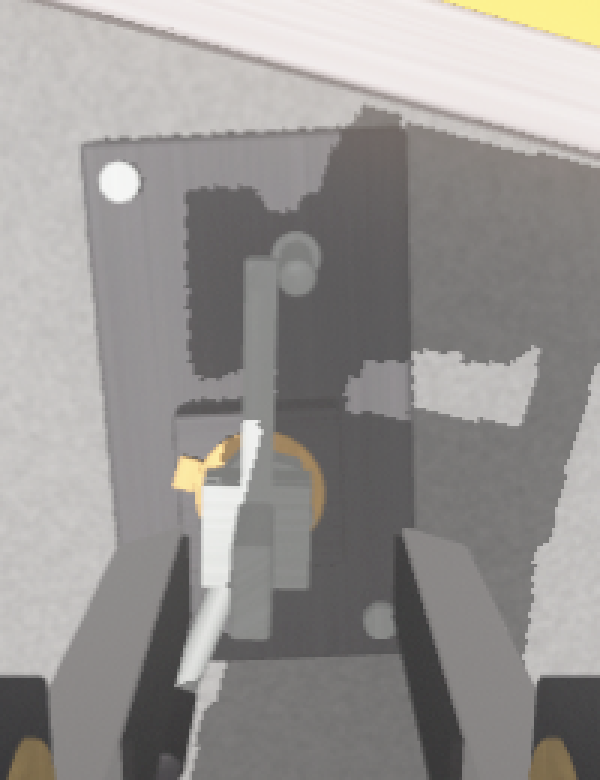

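View pics/w10y.png

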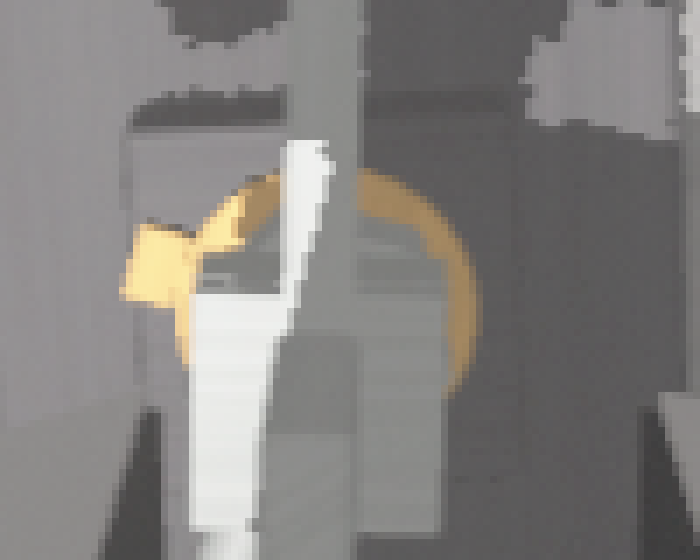

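```bash
python3 - <<'E'
from h import *
c=load("w10"); f=lambda u,v,z:atz(c,(u,v),z)
p=f(260+135/7,180+261/7,.041); d=p[:2]-C; print("tab",np.linalg.norm(d),np.arctan2(d[1],d[0]))
q=atz(load("w3"),(230+182/4,90+563/4),.041); d=q[:2]-C; print("before",np.linalg.norm(d),np.arctan2(d[1],d[0]),"moved mm",1e3*np.linalg.norm(p-q))
# key corners z=.09
g=lambda l:np.array([f(260+u/7,180+v/7,.09) for u,v in l])
S=g([(191,293),(444,293),(440,535),(188,531)]); print(S.mean(0).round(4),np.linalg.norm(np.diff(S,axis=0),axis=1).round(4))
e=f(220+261/3,60+257/3,.09); print("arm end",e,np.linalg.norm(e[:2]-S.mean(0)[:2]),np.arctan2(*(e[:2]-S.mean(0)[:2])[::-1]))
pin=f(220+297/3,60+277/3,.098); print("pin",pin)
E
```

```text
tab 0.03213042066283955 1.5953458027631675
before 0.033572500240472855 1.9028151675135758 moved mm 10.16150082965065
[0.6135 0.0709 0.09  ] [0.035  0.036  0.0358]
arm end [0.70193767 0.09194028 0.09      ] 0.09090830495587096 0.2331060515213273
pin [0.6997036  0.08001135 0.098     ]
```

View pics/w9.png

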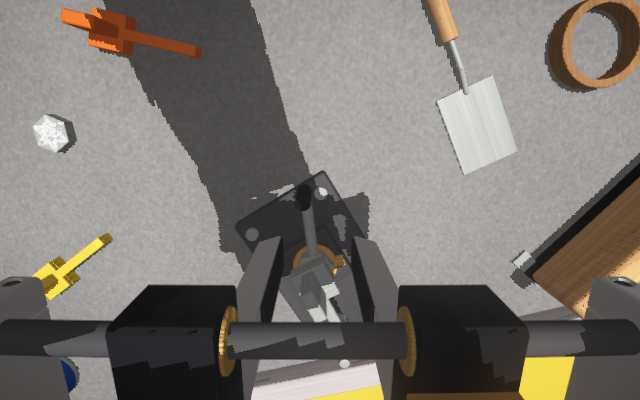

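The washer tab has moved about 9–10 mm in total. About 2.5 mm of that is the screw's own 0.08 rad of play. The key's arm now lies against the pin: centre offset 11 mm, which equals 5 + 6. I'll take one last look at everything else before handing in.

```bash
python3 - <<'E'
from h import *
c=cam("side"); save(c,"s11"); crop(c,290,110,440,310,3,"s11z"); a=load("side0"); 
c=cam("top"); save(c,"t11"); t=load("top0")
for n,(u0,v0,u1,v1) in dict(jar1=(375,140,402,170),jar2=(412,165,442,195),tape=(180,202,212,232),squee=(150,140,228,195)).items():
    print(n,cv2.absdiff(c["img"],t["img"])[v0:v1,u0:u1].mean().round(2))
s=arm.observe(); print(s["contact_force"].round(2),s["time"])
E
```

```text
jar1 0.57
jar2 0.5
tape 0.5
squee 0.5
[-0.35  0.26 -0.67] 28.3167
```

View pics/s11z.png

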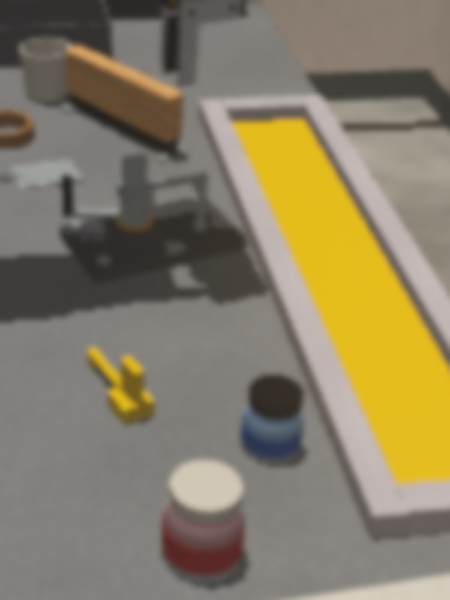

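View pics/t11.png

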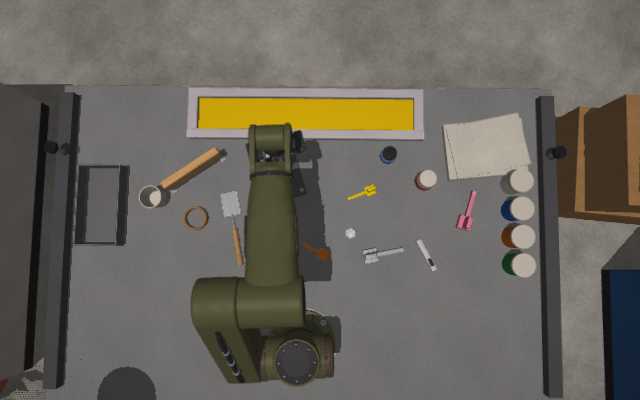

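The side view shows the key level on the screw with its arm at the pin. The top view shows the jars, tape and squeegee unchanged. I'm handing in.

```bash
python3 -c "
from station import ticket; print(ticket.close_job())"
```

```text
the job is handed in; nothing more can be done
None
```

The jam nut is tight with the key left seated on the screw. I handed the job in at about 28 s of the 54 s allowed.

- **Key:** I used the smaller grey key. It bottomed at TCP z = 0.0958 m under 26 N, so its rim is about 69–70 mm above the table. The last pictures show it level, with its arm against the stop pin.
- **Nut:** I swung the crank clockwise. It ran freely at about 1 N or less, began to bear after roughly 0.4–0.5 rad, then the push rose steadily. I stopped at a measured 12.4 N, and no reading was higher.
- **Washer tab:** after letting go, it stood 9–10 mm from where it began. About 2.5 mm of that is the screw and key taking up their 0.08 rad of play.
- **Other objects:** before-and-after top pictures of the jars, tape and squeegee show no change. At the end the gripper was well above the block, touching nothing.

**What did not fit:**
- Less the screw's play, the tab's offset is about 7 mm. You gave 5 mm or less after spring-back. It is well past the 2 mm that counts as tight; I put the excess down to error in reading the picture.
- I backed off 10 mm before lifting, and the force still read 2.9 N towards the handle. The pad was probably still lightly touching it as I lifted, so the zero of the force reading is sure only to about 0.5 N.

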